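# Put the brass-ringed specimen away and close its pot

## Robot

A 6-joint arm with a two-finger parallel gripper is mounted at the origin on the work surface. World frame = base frame: x ahead of the robot, y to its left, z up, the work surface at z = 0. Lengths are in m, angles in rad, forces in N, time in s.
With the tool pointing down it reaches from about 0.3 to 1 m from the base axis. Payload 5.1 kg.
Tool frame: the origin (TCP) lies midway between the tips of the shut fingers; the grasp point (between the pads) lies 19 mm behind it; x points along the fingers, z is the direction in which the jaws open and shut, and the axes are right-handed (so a half turn about x gives the same grasp; the last joint's range is limited). The gripper opens to 95 mm and grips with 3 to 60 N. Pads are 20 mm wide; open, the fingers measure 119 mm over their backs; the gripper's body (75 mm by 180 mm) begins 59 mm behind the grasp point.
Start: joints at [1.211, 0.124, 1.65, -0, 1.367, -0.083], TCP at [0.178, 0.625, 0.215] pointing down, gripper open.
Joint ranges: [-2.61, 2.61], [-1.02, 2.33], [0.03, 2.71], [-1.35, 4.49], [0.32, 2.68], [-2.91, 2.91]. Speed limits (rad/s): [2.57, 2.57, 3.14, 3.14, 3.14, 3.14].

## Interface

Orientations are given as a rotation vector (axis times angle).
In Python, from workcell import sensors, imaging, workorder gives the robot as it stands.
- The arm moves only by the shell command python3 -m jog 'ROWS' [OPENING]. ROWS is JSON, a list that holds one entry, the list of rows, each a list of 6 numbers: the shift along the tool's x, y, z in cm, then the turn, a rotation vector about the tool's x, y, z in degrees. A call has 1 to 20 rows; each row is the pose to reach, as a shift and turn from the pose commanded when the call began, along the tool's axes at that moment; what a row does not reach only later rows make up. A row lasts 1/12 s, in which the tool goes at most 41.7 mm and 7.16 degrees, less where a joint would pass 70% of its speed; a pose out of reach is approached as far as the arm can. A call with a gripper value outside its range is refused whole. OPENING is the opening, from -1 (shut) to 1 (fully open), so that 0 is half open, set as the call begins (- or left out, the last holds). The fingers move at their own pace and stop on an object; the grip force is fixed at half the most. Time passes only in rows, so rows that repeat a pose let the fingers close. It gives the time, the measured TCP pose, the force and the opening at its end, in the units of the state.
- sensors.get_state(): the state, without advancing time (a new reading comes with each control period).
- imaging.capture(name): name is "scene" or "top"; returns (picture, depth): 420x560x3 uint8, red, green, blue; 420x560 float32, m along the optical axis (not along the pixel's ray), 0 where there is no reading.
- imaging.calibration(name): a dict with "fx", "fy", "cx", "cy" (pixels), "R" (3x3) and "t" (3): a world point X has camera coordinates R X + t. Camera axes: x right, y down, z forward; pixel columns grow to the right and rows downward; lengths in m; the calibration is good to about 2 mm. A picture is of the moment at which its call begins. calibration takes no time and is no camera call.
- workorder.finish_job(): hands the job in, once; it reports no verdict.
The state is a dict: "time": time; "joint_pos": joint angles; "joint_velocities": joint speeds; "effort": joint torques, N m; "tcp_pos": TCP position; "orientation": TCP orientation; "contact_force": force on the tool from outside, world axes, zero at the start; "torque": the same for the moment, N m; "gripper_width": finger opening in m.
Only numpy, scipy, OpenCV 4.12 (cv2) and the standard library are available. Lean on these libraries where they do the work, as an engineer would, in place of code of your own. Each camera call takes 0.05 s, during which the arm holds its last target. There are 200 camera calls.

## Task

Put the brass specimen mount into the open aluminium pot, standing upright on the pot's floor, then put the blue lid on the pot so that it sits fully down and level on the rim. Leave the white specimen mount where it is.

Things in the scene. Friction and masses are not known exactly. Their poses are not given: they have to be found in the camera images.
- brass_mount_center (a point): The specimen to put away: an upright brass cylinder with a black disc in its top face, 32 mm in diameter and 30 mm tall, about 0.1 kg, standing loose on the bench. The point is its centre, half-way up (15 mm above its underside); z is its axis, up when upright.
- white_mount_center (a point): A bystander to be left alone: a specimen mount of the same size (32 mm in diameter, 30 mm tall) in white resin with a dark disc in its top, standing loose on the bench. The point is its centre, half-way up; z is its axis. (A flat greenish glass dish, 55 mm across and 14 mm tall, also lies near the two mounts; it is not listed.)
- pot: The open round aluminium pot, fixed to the bench, empty: outside diameter 138 mm, inside diameter 128 mm, wall 5 mm, rim 48 mm above the bench, inner floor 5 mm above the bench. Origin: centre of its underside, at bench height; z up.
- lid_knob (a point): Loose lid, 0.25 kg, right way up on the bench: blue disc 142 mm wide, 6 mm thick; white knob on its middle (upright cylinder 26 mm wide, 28 mm tall); below, a white locating plug 10 mm deep, 116 mm wide, tapering to 104, fits the pot with 6 mm to spare all round. Point: knob's centre, 14 mm above the disc's top, 30 mm above the plug's foot; 68 mm above the pot's underside once on. z: up.
There are look-alikes about, which are no part of the job. Of the things shaped like the part that bears brass_mount_center, the brass one is meant. What is shaped like the part that bears lid_knob but brown is not meant.

How it is judged:
By the outcome, as a careful person would: the job done as asked, in the order asked, and still so for the second after the job is handed in, with the robot touching nothing.
It also fails if it takes over 64 s, if anything falls off the work surface, if the arm or the gripper's body presses on something with over 40 N, if the wrist force passes 120 N, or if a joint passes its speed limit or range.

## Working session

There is one attempt and no reset: what is moved stays moved. The work goes in short steps, Python scripts to look and compute and a shell command to move; the robot and the scene stay as the last step left them, time stands still between calls to the robot, and variables do not carry over. Pictures are saved under pics/ and viewed, about 8 in all and at most 12, crops included, and the job is handed in when it is done.

```bash
mkdir -p pics; python3 - <<'E'
from workcell import sensors, imaging
import cv2,numpy as np
for n in("scene","top"):
    p,d=imaging.capture(n); cv2.imwrite(f"pics/{n}0.png",p[:,:,::-1]); np.save(f"pics/{n}0.npy",d)
    c=imaging.calibration(n); print(n,c)
s=sensors.get_state();print(s)
E
```

```text
scene {'fx': 382.1661943446082, 'fy': 382.1661943446082, 'cx': 277.1869975573993, 'cy': 201.94574132453448, 'R': array([[-0.50036922,  0.86577327,  0.00820293],
       [ 0.66779941,  0.39194672, -0.63278884],
       [-0.55106678, -0.31115015, -0.77428095]]), 't': array([ 0.27926608, -0.34810902,  1.05372082])}
top {'fx': 496.0838435760076, 'fy': 496.0838435760076, 'cx': 283.3010429996683, 'cy': 201.23963162323406, 'R': array([[-0.00606258, -0.99982974, -0.01742831],
       [-0.99724471,  0.00733366, -0.07381869],
       [ 0.07393394,  0.01693276, -0.99711938]]), 't': array([0.01967626, 0.57995253, 0.84768927])}
{'time': 0.1, 'joint_pos': array([ 1.21138291e+00,  1.24407376e-01,  1.65150911e+00, -3.99941483e-05,
        1.36753075e+00, -8.26026515e-02]), 'joint_velocities': array([ 0.00032798, -0.00135576, -0.00108698, -0.00068502,  0.00116529,
       -0.00086867]), 'effort': array([ 2.95028749e-04, -4.18880332e+01, -3.61097181e+01,  7.75992684e-02,
        4.61201195e-02, -6.32510978e-05]), 'tcp_pos': array([0.17747424, 0.62470015, 0.21354777]), 'orientation': array([-1.00399133,  1.32910854,  1.0022854 ]), 'contact_force': array([ 0.71230435, -0.73017032, -0.83540266]), 'torque': array([-0.01252212, -0.05965166, -0.03054546]), 'gripper_width': 0.09513342236074933}
```

View pics/top0.png

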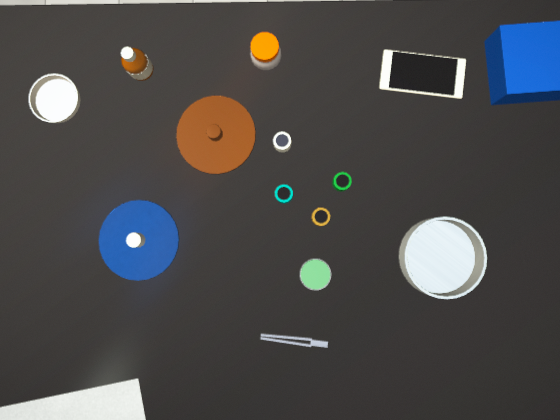

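View pics/scene0.png

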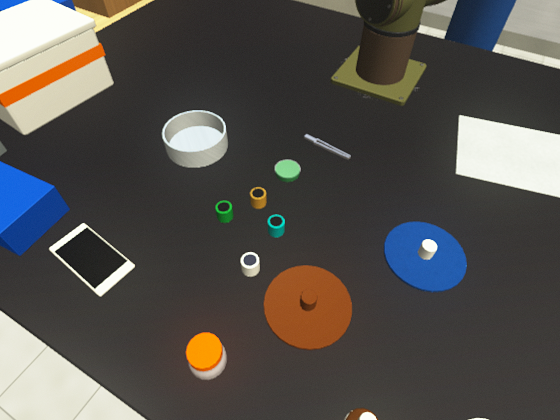

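Candidates shaped like the mount, in top view: orange/brass (321,217), green (342,181), teal (284,193) and white (282,142). The lids are blue (138,240) and brown (215,134). I choose the brass-coloured mount and the blue lid, and will check the choice in a crop.

```bash
cat > h.py <<'E'
import cv2,numpy as np
from workcell import sensors, imaging
from scipy.spatial.transform import Rotation as Ro
def ray(n,u,v,z):
    c=imaging.calibration(n);R,t=np.array(c['R']),np.array(c['t'])
    o=-R.T@t; d=R.T@np.array([(u-c['cx'])/c['fx'],(v-c['cy'])/c['fy'],1])
    return o+d*(z-o[2])/d[2]
def contour(mask):
    cs,_=cv2.findContours(mask.astype(np.uint8),cv2.RETR_EXTERNAL,cv2.CHAIN_APPROX_NONE)
    return max(cs,key=cv2.contourArea)[:,0,:]
def circ(n,mask,z):
    """circle on plane z fitted to outline"""
    P=np.array([ray(n,u,v,z)[:2] for u,v in contour(mask)])
    (c,r)=cv2.minEnclosingCircle((P*1000).astype(np.float32))
    A=np.c_[2*P,np.ones(len(P))];x=np.linalg.lstsq(A,(P**2).sum(1),rcond=None)[0]
    return x[:2],np.sqrt(x[2]+x[:2]@x[:2]),r/1000
def box(n,u,v,w,img):
    m=np.zeros(img.shape[:2],bool);m[v-w:v+w,u-w:u+w]=1;return m
def togo(target):  # world xyz -> tool axes cm
    s=sensors.get_state();R=Ro.from_rotvec(s['orientation'])
    return R.inv().apply(np.array(target)-s['tcp_pos'])*100
E
python3 - <<'E'
from h import *
I={n:cv2.imread(f"pics/{n}0.png") for n in("top","scene")}
H={n:cv2.cvtColor(I[n],cv2.COLOR_BGR2HSV) for n in I}
def hs(n,a,b,s,v): h=H[n];return (h[...,0]>=a)&(h[...,0]<=b)&(h[...,1]>s)&(h[...,2]>v)
t=I['top'];s=I['scene']
m=hs('top',8,35,80,60)&box('top',321,217,16,t); print('brass top',circ('top',m,.03))
h=H['top'];m=(h[...,2]>120)&(h[...,1]<60)&box('top',134,240,13,t); print('knob top',circ('top',m,.044))
m=hs('top',95,130,120,40)&box('top',138,240,50,t); print('lid disc',circ('top',m,.016))
m=(h[...,2]>100)&(h[...,1]<60)&box('top',443,258,52,t); print('pot rim',circ('top',m,.048))
for nm,uv,z in(('white',(282,142),.03),('teal',(284,193),.03),('green',(342,181),.03),('dish',(315,274),.014)): print(nm,ray('top',*uv,z)[:2])
h=H['scene']
m=hs('scene',8,35,80,60)&box('scene',258,198,14,s); c=contour(m);x,y,w,hh=cv2.boundingRect(c)
print('scene brass bbox',x,y,w,hh,'top ctr', ray('scene',x+w/2,y+w*.40,.03)[:2])
m=(h[...,2]>120)&(h[...,1]<60)&box('scene',428,249,14,s); x,y,w,hh=cv2.boundingRect(contour(m)); print('scene knob',x,y,w,hh,ray('scene',x+w/2,y+w*.4,.044)[:2])
m=(h[...,2]>90)&(h[...,1]<60)&box('scene',195,138,40,s);x,y,w,hh=cv2.boundingRect(contour(m)); print('scene pot',x,y,w,hh,ray('scene',x+w/2,y+w*.4,.048)[:2])
m=hs('scene',95,130,120,40)&box('scene',425,256,48,s); print('scene disc',circ('scene',m,.014))
st=sensors.get_state();R=Ro.from_rotvec(st['orientation']).as_matrix();print(R.round(4))
a=cv2.resize(t[125:305,230:410],(400,400),interpolation=cv2.INTER_CUBIC);b=cv2.resize(s[150:290,190:330],(400,400),interpolation=cv2.INTER_CUBIC)
cv2.imwrite('pics/crop1.png',np.hstack([a,b]))
E
```

```text
brass top (array([ 0.55303997, -0.04851594]), np.float64(0.016254249285786816), 0.017140771865844725)
knob top (array([0.51396896, 0.26975453]), np.float64(0.013291092532190747), 0.015709020614624022)
lid disc (array([0.51453569, 0.27207267]), np.float64(0.0702284566566754), 0.07124630737304688)
pot rim (array([ 0.4826047, -0.2513224]), np.float64(0.07080235192850222), 0.07367925262451172)
white [0.68347144 0.01729077]
teal [0.59379516 0.01434152]
green [ 0.61395132 -0.08654407]
dish [ 0.45278632 -0.03869057]
scene brass bbox 249 186 18 23 top ctr [ 0.55183195 -0.04688789]
scene knob 421 239 16 21 [0.51373937 0.27292072]
scene pot 161 110 67 58 [ 0.498601   -0.23880282]
scene disc (array([0.51166385, 0.27332194]), np.float64(0.07134650599257188), 0.07298219299316407)
[[-6.000e-04 -9.619e-01  2.733e-01]
 [-1.700e-03  2.733e-01  9.619e-01]
 [-1.000e+00  1.000e-04 -1.900e-03]]
```

View pics/crop1.png

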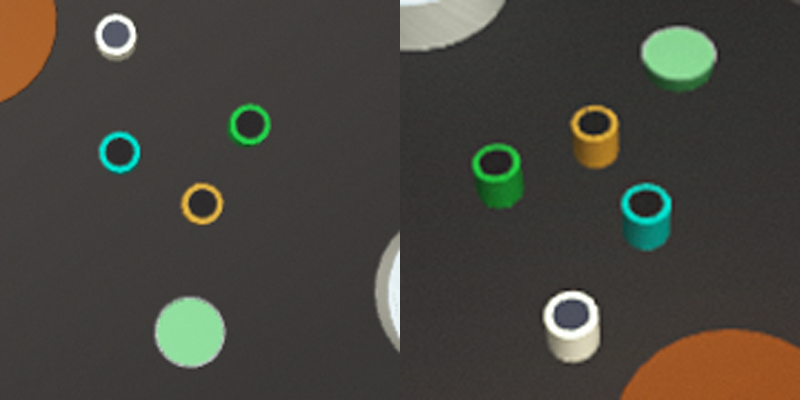

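The crop confirms the choice: the orange-brass mount with a black disc is at top (321,217), scene (258,198), and the green, teal and white ones are distinct. I'll refine the pot from its rim depth and compute the first move. The jaws will lie at world azimuth 12°, which clears the neighbours.

```bash
python3 - <<'E'
from h import *
for n,(u,v),w in(("top",(443,258),55),("scene",(195,138),45)):
    d=np.load(f"pics/{n}0.npy");c=imaging.calibration(n)
    V,U=np.mgrid[v-w:v+w,u-w:u+w];z=d[V,U]
    P=(np.stack([(U-c['cx'])/c['fx']*z,(V-c['cy'])/c['fy']*z,z],-1)-c['t'])@c['R']
    m=(P[...,2]>.044)&(P[...,2]<.053)&(z>0);Q=P[m][:,:2]
    A=np.c_[2*Q,np.ones(len(Q))];x=np.linalg.lstsq(A,(Q**2).sum(1),rcond=None)[0]
    print(n,len(Q),x[:2],np.sqrt(x[2]+x[:2]@x[:2]))
print(togo([.553,-.048,.1]))
E
```

```text
top 821 [ 0.48172095 -0.2552256 ] 0.06610549985835355
scene 485 [ 0.48109799 -0.25331699] 0.06623550377876038
[ 11.44935201 -54.50804902 -54.42579158]
```

Pot centre is about (0.4815, -0.2545), and both views agree.

```bash
python3 -m jog '[[[9,-54.5,-54.4,62,0,0],[9,-54.5,-54.4,62,0,0],[9,-54.5,-54.4,62,0,0],[9,-54.5,-54.4,62,0,0],[9,-54.5,-54.4,62,0,0],[9,-54.5,-54.4,62,0,0],[9,-54.5,-54.4,62,0,0],[9,-54.5,-54.4,62,0,0],[9,-54.5,-54.4,62,0,0],[9,-54.5,-54.4,62,0,0],[9,-54.5,-54.4,62,0,0],[9,-54.5,-54.4,62,0,0],[9,-54.5,-54.4,62,0,0],[9,-54.5,-54.4,62,0,0],[9,-54.5,-54.4,62,0,0],[9,-54.5,-54.4,62,0,0],[9,-54.5,-54.4,62,0,0],[9,-54.5,-54.4,62,0,0],[9,-54.5,-54.4,62,0,0],[9,-54.5,-54.4,62,0,0]]]' 0.3; python3 - <<'E'
from h import *
s=sensors.get_state();print(s['joint_pos'].round(2),Ro.from_rotvec(s['orientation']).as_matrix().round(3),togo([.553,-.048,.004]))
E
```

```text
time: 1.77
tcp_pos: [0.5543, -0.051, 0.1236]
orientation: [-0.163, 1.566, 0.162]
contact_force: [-0.7, -0.2, 0.6]
gripper_width: 0.0619
[-0.19 -0.01  1.94 -0.    1.2  -0.39] [[-0.001 -0.206  0.979]
 [-0.001  0.979  0.206]
 [-1.    -0.001 -0.001]] [11.9592272   0.33144377 -0.05445428]
```

```bash
python3 -m jog '[[[3,0.1,0,0,0,0],[6,0.2,0,0,0,0],[8,0.2,0,0,0,0],[8,0.2,0,0,0,0],[8,0.2,0,0,0,0],[8,0.2,0,0,0,0]]]'; python3 - <<'E'
from h import *
print(togo([.553,-.048,.004]))
p,d=imaging.capture("scene");q,e=imaging.capture("top")
a=cv2.resize(p[110:310,150:350],(400,400),interpolation=cv2.INTER_CUBIC);b=cv2.resize(q[117:317,220:420],(400,400),interpolation=cv2.INTER_CUBIC)
cv2.imwrite("pics/app.png",np.hstack([a,b])[:,:,::-1])
E
```

```text
time: 2.27
tcp_pos: [0.5536, -0.0448, 0.046]
orientation: [-0.167, 1.563, 0.166]
contact_force: [-0.0, 0.1, -0.1]
gripper_width: 0.0617
[ 4.19856718 -0.30149637 -0.13242396]
```

View pics/app.png

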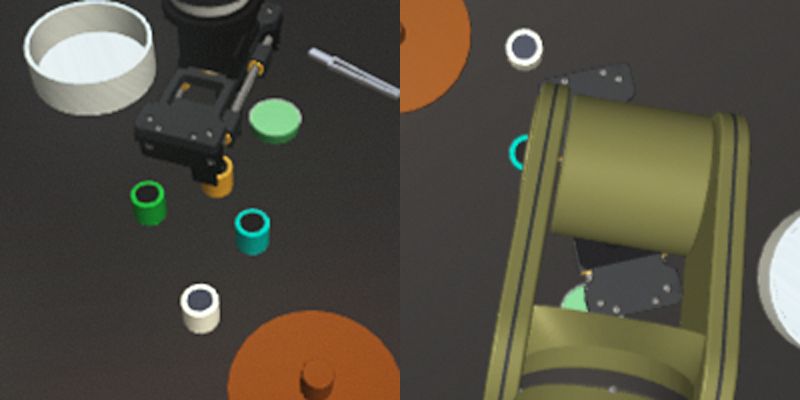

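The picture shows the fingers straddling the brass mount (left crop at 217,180), clear of green and teal. Next I descend with a small sideways correction.

```bash
python3 -m jog '[[[1.5,-0.2,-0.1,0,0,0],[3,-0.2,-0.1,0,0,0],[4,-0.2,-0.1,0,0,0],[4,-0.2,-0.1,0,0,0],[4,-0.2,-0.1,0,0,0],[4,-0.2,-0.1,0,0,0]]]'; python3 -m jog '[[[0,0,0,0,0,0],[0,0,0,0,0,0],[0,0,0,0,0,0],[0,0,0,0,0,0],[0,0,0,0,0,0],[0,0,0,0,0,0],[0,0,0,0,0,0],[0,0,0,0,0,0]]]' -1
python3 -m jog '[[[-2,0,0,0,0,0],[-5,0,0,0,0,0],[-8,0,0,0,0,0],[-10,0,0,0,0,0],[-10,0,0,0,0,0],[-10,0,0,0,0,0],[-10,0,0,0,0,0]]]'; python3 -c "
from h import *
print(togo([.4815,-.2545,.10]))"
```

```text
time: 2.87
tcp_pos: [0.5531, -0.0473, 0.0058]
orientation: [-0.167, 1.563, 0.166]
contact_force: [0.7, 0.6, 0.5]
gripper_width: 0.0618
time: 3.53
tcp_pos: [0.5525, -0.0472, 0.0049]
orientation: [-0.166, 1.564, 0.166]
contact_force: [-0.8, -0.2, 1.7]
gripper_width: 0.0313
time: 4.12
tcp_pos: [0.5512, -0.047, 0.103]
orientation: [-0.166, 1.567, 0.167]
contact_force: [0.1, -0.6, -1.3]
gripper_width: 0.0314
[  0.31272497 -18.8190734  -11.17322677]
```

Gripped: the opening is 31.4 mm. Now over the pot.

```bash
python3 -m jog '[[[0,-3,-1.8,0,0,0],[0,-6,-3.6,0,0,0],[0,-9,-5.4,0,0,0],[0,-12,-7.2,0,0,0],[0,-15,-9,0,0,0],[0,-17.5,-10.5,0,0,0],[0,-18.8,-11.2,0,0,0],[0,-18.8,-11.2,0,0,0],[0,-18.8,-11.2,0,0,0],[0,-18.8,-11.2,0,0,0],[0,-18.8,-11.2,0,0,0],[0,-18.8,-11.2,0,0,0]]]'; python3 -c "
from h import *
print(togo([.4815,-.2545,.011]))
p,d=imaging.capture('scene')
cv2.imwrite('pics/hold.png',cv2.resize(p[40:240,90:330],(600,500),interpolation=cv2.INTER_CUBIC)[:,:,::-1])"
```

```text
time: 5.12
tcp_pos: [0.4825, -0.2534, 0.1042]
orientation: [-0.167, 1.565, 0.168]
contact_force: [0.2, 0.6, -0.7]
gripper_width: 0.031
[ 9.31513259 -0.09327048 -0.11138525]
```

View pics/hold.png

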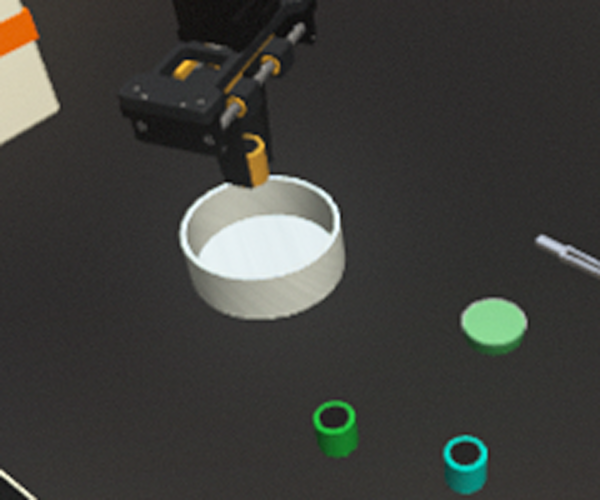

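The brass mount is held upright (crop 255,160) above the pot (262,245). Next I lower it, release with a part opening, and raise the arm.

```bash
python3 -m jog '[[[2.5,0,0,0,0,0],[5,0,0,0,0,0],[7,0,0,0,0,0],[8.3,0,0,0,0,0],[8.8,0,0,0,0,0],[9.1,0,0,0,0,0],[9.3,0,0,0,0,0],[9.3,0,0,0,0,0],[9.3,0,0,0,0,0]]]'; python3 -c "
from h import *
s=sensors.get_state();print(s['tcp_pos'],s['contact_force'])"
```

```text
time: 5.92
tcp_pos: [0.4832, -0.2551, 0.0129]
orientation: [-0.167, 1.563, 0.165]
contact_force: [0.2, -0.3, -0.1]
gripper_width: 0.0315
[ 0.48319182 -0.25508046  0.0128737 ] [ 0.19067199 -0.28861813 -0.12087365]
```

```bash
python3 -m jog '[[[0.1,0,0,0,0,0],[0.2,0,0,0,0,0],[0.25,0,0,0,0,0],[0.25,0,0,0,0,0],[0.25,0,0,0,0,0]]]'; python3 -m jog '[[[0,0,0,0,0,0],[0,0,0,0,0,0],[0,0,0,0,0,0],[0,0,0,0,0,0],[0,0,0,0,0,0]]]' 0.1;  python3 -m jog '[[[-1,0,0,0,0,0],[-3,0,0,0,0,0],[-6,0,0,0,0,0],[-10,0,0,0,0,0],[-12,0,0,0,0,0],[-12,0,0,0,0,0],[-12,0,0,0,0,0]]]';python3 -c "
from h import *
print(togo([.514,.2715,.10]))"
```

```text
time: 6.33
tcp_pos: [0.4827, -0.2548, 0.0098]
orientation: [-0.167, 1.564, 0.166]
contact_force: [-0.9, 0.3, 2.4]
gripper_width: 0.0317
time: 6.75
tcp_pos: [0.4822, -0.2545, 0.0089]
orientation: [-0.166, 1.565, 0.167]
contact_force: [0.2, -0.2, -0.4]
gripper_width: 0.052
time: 7.33
tcp_pos: [0.4834, -0.2552, 0.1316]
orientation: [-0.168, 1.561, 0.164]
contact_force: [-0.5, 0.0, -1.7]
gripper_width: 0.052
[ 3.04275845 50.85838385 14.06436003]
```

```bash
python3 -m jog '[[[0,4,1.1,0,0,0],[0,8,2.2,0,0,0],[0,12,3.3,0,0,0],[0,16,4.4,0,0,0],[0,20,5.5,0,0,0],[0,24,6.6,0,0,0],[0,28,7.7,0,0,0],[0,32,8.8,0,0,0],[0,36,10,0,0,0],[0,40,11.1,0,0,0],[0,44,12.2,0,0,0],[0,47,13,0,0,0],[1,49,13.6,0,0,0],[2,50.3,14,0,0,0],[3,50.8,14.1,0,0,0],[3,50.8,14.1,0,0,0],[3,50.8,14.1,0,0,0],[3,50.8,14.1,0,0,0]]]';python3 -c "
from h import *
print(togo([.514,.2715,.02]))
p,d=imaging.capture('scene');q,e=imaging.capture('top')
a=cv2.resize(p[170:310,355:495],(400,400),interpolation=cv2.INTER_CUBIC);b=cv2.resize(q[180:320,370:510],(400,400),interpolation=cv2.INTER_CUBIC)
cv2.imwrite('pics/lid.png',np.hstack([a,b])[:,:,::-1])"
```

```text
time: 8.83
tcp_pos: [0.5131, 0.2707, 0.0986]
orientation: [-0.166, 1.566, 0.165]
contact_force: [-0.4, -0.5, 0.1]
gripper_width: 0.052
[7.86360041 0.06480479 0.11954738]
```

View pics/lid.png

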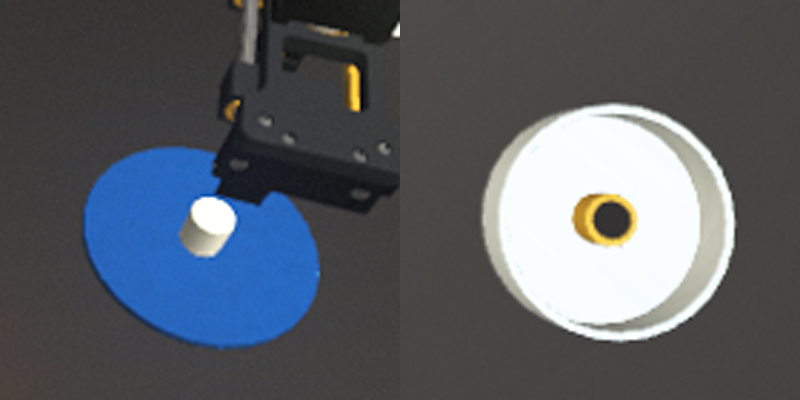

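The brass mount stands upright at the pot's centre (right crop 607,220), and the hand is above the knob. Lowering and grasping the knob.

```bash
python3 -m jog '[[[2.5,0,0,0,0,0],[5,0,0,0,0,0],[6.5,0,0,0,0,0],[7.4,0,0,0,0,0],[7.7,0,0,0,0,0],[7.7,0,0,0,0,0],[7.7,0,0,0,0,0]]]'; python3 -m jog '[[[0,0,0,0,0,0],[0,0,0,0,0,0],[0,0,0,0,0,0],[0,0,0,0,0,0],[0,0,0,0,0,0],[0,0,0,0,0,0],[0,0,0,0,0,0],[0,0,0,0,0,0],[0,0,0,0,0,0]]]' -1;  python3 -m jog '[[[-1,0,0,0,0,0],[-3,0,0,0,0,0],[-6,0,0,0,0,0],[-9,0,0,0,0,0],[-11,0,0,0,0,0],[-12,0,0,0,0,0],[-12,0,0,0,0,0],[-12,0,0,0,0,0]]]'
python3 -c "
from h import *
print(togo([.4815,-.2545,.14]))
p,d=imaging.capture('scene')
cv2.imwrite('pics/lid2.png',cv2.resize(p[120:320,330:530],(400,400),interpolation=cv2.INTER_CUBIC)[:,:,::-1])"
```

```text
time: 9.52
tcp_pos: [0.5143, 0.2719, 0.0234]
orientation: [-0.166, 1.562, 0.166]
contact_force: [1.0, 0.2, 0.4]
gripper_width: 0.0524
time: 10.27
tcp_pos: [0.5139, 0.272, 0.0227]
orientation: [-0.166, 1.563, 0.167]
contact_force: [1.0, 0.2, 3.1]
gripper_width: 0.0251
time: 10.93
tcp_pos: [0.5127, 0.2715, 0.1414]
orientation: [-0.167, 1.566, 0.166]
contact_force: [-0.8, 0.2, -3.0]
gripper_width: 0.0254
[  0.16533119 -50.76853871 -14.10998985]
```

View pics/lid2.png

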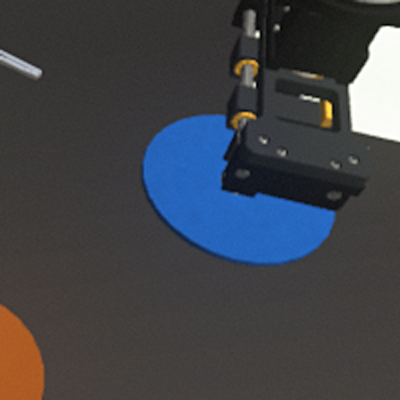

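The lid is off the bench and level, at crop (240,190). Carrying it over the pot.

```bash
python3 -m jog '[[[0,-1,-0.3,0,0,0],[0,-3,-0.8,0,0,0],[0,-6,-1.7,0,0,0],[0,-9,-2.5,0,0,0],[0,-12.5,-3.5,0,0,0],[0,-16,-4.4,0,0,0],[0,-19.5,-5.4,0,0,0],[0,-23,-6.4,0,0,0],[0,-26.5,-7.4,0,0,0],[0,-30,-8.3,0,0,0],[0,-33.5,-9.3,0,0,0],[0,-37,-10.3,0,0,0],[0,-40.5,-11.2,0,0,0],[0,-43.5,-12.1,0,0,0],[0,-46,-12.8,0,0,0],[0,-48,-13.3,0,0,0],[0,-49.5,-13.8,0,0,0],[0,-50.4,-14,0,0,0],[0,-50.8,-14.1,0,0,0],[0,-50.8,-14.1,0,0,0]]]'
python3 -m jog '[[[1.5,0,0,0,0,0],[3,0,0,0,0,0],[4.5,0,0,0,0,0],[5,0,0,0,0,0],[5,0,0,0,0,0],[5,0,0,0,0,0],[5,0,0,0,0,0]]]'
python3 -c "
from h import *
zt=sensors.get_state()['tcp_pos'][2]-.0067
print(togo([.4815,-.2545,.0607]),zt)
for n in('scene','top'):
    p,d=imaging.capture(n);h=cv2.cvtColor(p,cv2.COLOR_RGB2HSV)
    m=(h[...,0]>=95)&(h[...,0]<=130)&(h[...,1]>120)&(h[...,2]>40)
    m&=box(n,*((195,130) if n=='scene' else (443,258)),60,p)
    m=m.astype(np.uint8)
    c=max(cv2.findContours(m,0,1)[0],key=cv2.contourArea);hull=cv2.convexHull(c)
    hm=cv2.drawContours(m*0,[hull],-1,1,-1); print(n,circ(n,hm,zt))
    cv2.imwrite(f'pics/over_{n}.png',p[:,:,::-1])
a=cv2.imread('pics/over_scene.png')[60:220,110:270];b=cv2.imread('pics/over_top.png')[180:340,363:523]
cv2.imwrite('pics/over.png',np.hstack([cv2.resize(a,(400,400)),cv2.resize(b,(400,400))]))"
```

```text
time: 12.65
tcp_pos: [0.4815, -0.2547, 0.141]
orientation: [-0.164, 1.566, 0.167]
contact_force: [-0.0, -0.0, -2.2]
gripper_width: 0.0253
time: 13.23
tcp_pos: [0.483, -0.2546, 0.0932]
orientation: [-0.168, 1.563, 0.166]
contact_force: [0.7, 0.7, -1.9]
gripper_width: 0.0257
[ 3.25125236  0.0404806  -0.14983816] 0.08651464587590155
scene (array([ 0.48254343, -0.25094155]), np.float64(0.07099907281504984), 0.07419837951660156)
top (array([ 0.47793467, -0.23134446]), np.float64(0.05391429879520919), 0.07055406188964844)
```

View pics/over.png

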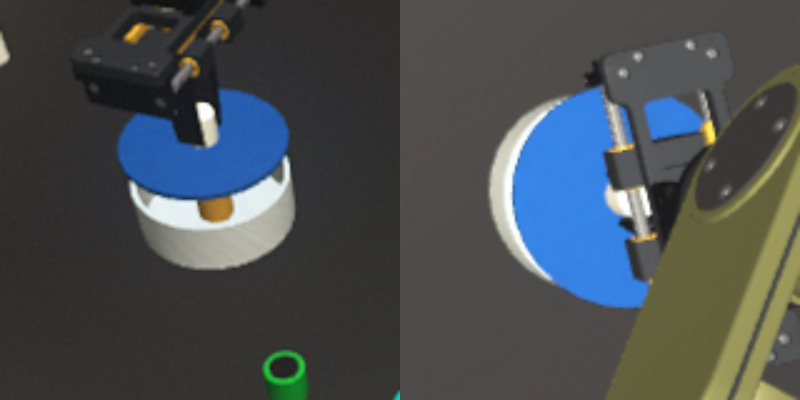

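The lid is level above the pot. The scene view puts it within about 3 mm of the pot axis (6 mm allowed). Lowering with a slight correction.

```bash
python3 -m jog '[[[0.5,-0.1,-0.1,0,0,0],[1,-0.1,-0.1,0,0,0],[1.5,-0.1,-0.1,0,0,0],[2,-0.1,-0.1,0,0,0],[2.4,-0.1,-0.1,0,0,0],[2.7,-0.1,-0.1,0,0,0],[2.9,-0.1,-0.1,0,0,0],[3,-0.1,-0.1,0,0,0],[3,-0.1,-0.1,0,0,0],[3,-0.1,-0.1,0,0,0]]]'
python3 -m jog '[[[0.05,0,0,0,0,0],[0.1,0,0,0,0,0],[0.15,0,0,0,0,0],[0.2,0,0,0,0,0],[0.2,0,0,0,0,0]]]'
```

```text
time: 14.17
tcp_pos: [0.4817, -0.2558, 0.0623]
orientation: [-0.167, 1.564, 0.166]
contact_force: [0.3, 0.3, -2.3]
gripper_width: 0.0255
time: 14.58
tcp_pos: [0.4817, -0.2558, 0.0607]
orientation: [-0.166, 1.564, 0.166]
contact_force: [-2.1, 0.4, 1.4]
gripper_width: 0.0258
```

Contact came at the expected height of 60.7 mm. Releasing and retreating.

```bash
python3 -m jog '[[[0,0,0,0,0,0],[0,0,0,0,0,0],[0,0,0,0,0,0],[0,0,0,0,0,0],[0,0,0,0,0,0],[0,0,0,0,0,0]]]' 0.1; python3 -m jog '[[[-1,0,0,0,0,0],[-3,0,0,0,0,0],[-6,0,0,0,0,0],[-10,0,0,0,0,0],[-12,2,0,0,0,0],[-14,6,0,0,0,0],[-14,10,0,0,0,0],[-14,14,0,0,0,0],[-14,18,0,0,0,0],[-14,22,0,0,0,0],[-14,26,0,0,0,0],[-14,30,0,0,0,0],[-14,34,0,0,0,0],[-14,38,0,0,0,0],[-14,42,0,0,0,0],[-14,44,0,0,0,0],[-14,44,0,0,0,0],[-14,44,0,0,0,0]]]'
python3 -c "
from h import *
for n,(u,v),w in(('top',(443,258),60),('scene',(195,130),50)):
    p,d=imaging.capture(n);c=imaging.calibration(n);h=cv2.cvtColor(p,cv2.COLOR_RGB2HSV)
    cv2.imwrite(f'pics/end_{n}.png',p[:,:,::-1])
    m=(h[...,0]>=95)&(h[...,0]<=130)&(h[...,1]>120)&(h[...,2]>40)&box(n,u,v,w,p)
    print(n,circ(n,m,.054))
    m=cv2.erode(m.astype(np.uint8),np.ones((5,5)))>0
    V,U=np.nonzero(m&(d>0));z=d[V,U];P=(np.stack([(U-c['cx'])/c['fx']*z,(V-c['cy'])/c['fy']*z,z],-1)-c['t'])@c['R']
    P=P[P[:,2]<.062];x=np.linalg.lstsq(np.c_[P[:,:2]-P[:,:2].mean(0),np.ones(len(P))],P[:,2],rcond=None)[0];print('plane slope, height',x)
a=cv2.imread('pics/end_scene.png')[60:220,110:270];b=cv2.imread('pics/end_top.png')
cv2.imwrite('pics/end.png',np.hstack([cv2.resize(a,(400,400)),cv2.resize(b[120:,180:480],(400,400))]))"
```

```text
time: 15.08
tcp_pos: [0.4816, -0.2558, 0.0602]
orientation: [-0.166, 1.564, 0.166]
contact_force: [0.2, 0.5, -0.0]
gripper_width: 0.0518
time: 16.58
tcp_pos: [0.3888, 0.1751, 0.2008]
orientation: [-0.169, 1.563, 0.168]
contact_force: [-0.4, 0.3, 0.6]
gripper_width: 0.0524
top (array([ 0.48120328, -0.25577533]), np.float64(0.07020959728549923), 0.07113628387451172)
plane slope, height [-0.00040618  0.00079595  0.05448792]
scene (array([ 0.48036719, -0.25450461]), np.float64(0.0714085529741616), 0.07349848175048829)
plane slope, height [-0.00219787  0.00049465  0.05535724]
```

View pics/end.png

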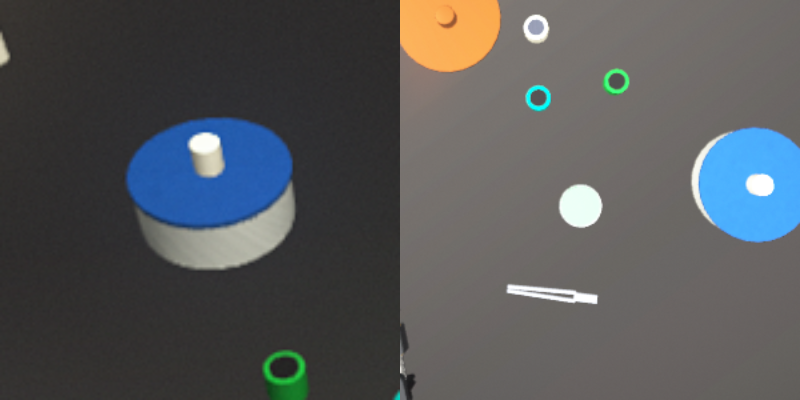

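The lid is seated: its top is at 54.5 mm (nominal 54), with slope under 0.3 % and centre within 1.5 mm. The white mount and other items have not moved.

```bash
python3 -c "
from workcell import workorder;print(workorder.finish_job())"
```

```text
the job is handed in; nothing more can be done
None
```

The brass mount is in the pot and the blue lid is on it. I handed the job in at about 16.7 s robot time, against the 64 s limit.

- **Brass mount:** I set it down at the centre of the pot. A picture taken before the lid went on showed it standing upright there.
- **Blue lid:** Its top measured 54.5 mm above the bench from the top camera and 55.4 mm from the scene camera, against 54 mm nominal. The tilt was at most 0.2 %, and its centre was within about 1.5 mm of the pot's axis.
- **White mount and the rest:** Nothing else looked moved in the last picture, though I judged that by eye and did not measure it. The arm was clear and touching nothing, and the contact forces I read stayed under about 4 N.

No check failed. The 0.9 mm height difference between the two views is within the cameras' 2 mm calibration. While the lid was held over the pot, the top view was partly blocked by the arm, so I disregarded its fit there and used the scene view.

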